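# Clear the trimmings off the tile and close the desk box

### The arm

A 6-joint arm with a two-finger parallel gripper is mounted at the origin on the work surface. World frame = base frame: x ahead of the robot, y to its left, z up, the work surface at z = 0. Lengths are in m, angles in rad, forces in N, time in s.
With the tool pointing down it reaches from about 0.4 to 0.825 m from the base axis. Payload 7 kg.
Tool frame: the origin (TCP) lies at the very end of the fingers, on their centre line; the grasp point (between the pads) lies 19 mm behind it; z points along the fingers, y is the direction in which the jaws open and shut (so a half turn about z gives the same grasp; the last joint's range is limited). The gripper opens to 88 mm and grips with 3 to 60 N. Pads are 19 mm wide; open, the fingers measure 130 mm over their backs; the gripper's body (78 mm by 193 mm) begins 47 mm behind the grasp point.
Start: joints at [-1.007, 0.359, 0.012, 0, -1.224, -0.288], TCP at [0.184, -0.649, 0.227] pointing down, gripper open.
Joint ranges: [-3.07, 3.07], [-1.43, 2.12], [-1.02, 1.25], [-3.03, 1.67], [-3.05, -0], [-3.03, 3.03]. Speed limits (rad/s): [2.39, 2.39, 3.01, 3.14, 3.14, 3.14].

### API

Orientations are given as [roll, pitch, yaw] about the fixed x, y, z axes, in that order (R = Rz(yaw) Ry(pitch) Rx(roll)).
In Python, from station import arm gives the robot as it stands.
- The arm moves only by the shell command python3 -m inch 'ROWS' [FORCE]. ROWS is text: rows parted by semicolons, each of 7 numbers parted by spaces: the closure, from 0 (fully open) to 1 (shut), then the shift along the tool's x, y, z each as a share of 300 mm, from -1 to 1, then the turn, a rotation vector about the tool's x, y, z each as a share of 60 degrees, from -1 to 1. In form: grip tx ty tz rx ry rz; .... A call has 1 to 12 rows; each row is the pose to reach, as a shift and turn from the pose commanded when the call began, along the tool's axes at that moment; what a row does not reach only later rows make up. A row lasts 1/10 s, in which the tool goes at most 50 mm and 8.59 degrees, less where a joint would pass 70% of its speed; a pose out of reach is approached as far as the arm can. A call with a number of a shift or a turn outside -1 to 1 is refused whole. A call with a gripper value outside its range is refused whole. The fingers move at their own pace and stop on an object; FORCE is the grip in N (left out, the last holds). Time passes only in rows, so rows that repeat a pose let the fingers close. It gives the time, the measured TCP pose, the force and the opening at its end, in the units of the state.
- arm.get_state(): the state, without advancing time (a new reading comes with each control period).
- arm.grab_frame(name): name is "scene" or "side" or "wrist"; returns a dict with "img" (480x640x3 uint8, red, green, blue), "range_z" (480x640 float32, m along the optical axis (not along the pixel's ray), 0 where there is no reading), "fx", "fy", "cx", "cy" (pixels), "extrinsics" (4x4, takes a point from world to camera coordinates); the wrist camera has in their place "tool_from_camera" (4x4, takes a point from camera to tool coordinates, whose origin is the TCP and whose axes are the flange's). Camera axes: x right, y up, looking along -z (the intrinsics and any distortion apply to the point x, -y, -z); pixel columns grow to the right and rows downward; lengths in m; the calibration is good to about 2 mm. A picture is of the moment at which its call begins: read the wrist's pose just before it.
- arm.job_done(): hands the job in, once; it reports no verdict.
The state is a dict: "t": time; "q": joint angles; "qd": joint speeds; "joint_efforts": joint torques, N m; "eef_pos": TCP position; "ee_rot": TCP orientation; "force": force on the tool from outside, world axes, zero at the start; "moment": the same for the moment, N m; "width": finger opening in m.
Only numpy, scipy, OpenCV 4.12 (cv2) and the standard library are available. Lean on these libraries where they do the work, as an engineer would, in place of code of your own. Each camera call takes 0.05 s, during which the arm holds its last target.

### The job

Take the scraper block and wipe the three loose wood chips off the tiled deck of the pine desk box so that they drop into its open compartment; move the chips with the scraper only, never with the fingers. Then slide the cover fully shut over the compartment. Put the scraper back down on the desk, and leave the stapler, lamp, bottle and tray where they are.

Things in the scene. Friction and masses are not known exactly. Their poses are not given: they have to be found in the camera images.
- box: Long pine desk box fixed to the desk, 180 (x) x 450 (y) x 75 mm high. Origin: centre of its underside; y along its length, z up. From +y to -y: tiled deck (y = 25 to 225 mm), open compartment (y = -100 to 25), closed end (y = -225 to -100, top at z = 75) where the open cover is parked. Side rails at x = 80 to 90 mm on both sides run the whole length, tops at z = 87 mm.
- deck_mid (a point): Centre of the top of the deck, a flat white glazed tile 160 (x) x 200 (y) mm: box frame (0, 125, 75) mm, same axes as the box. No rim at its outer end (box y = 225) nor at the compartment's edge (box y = 25); the side rails stand 12 mm above it.
- compartment_floor (a point): Centre of the compartment's inner floor, box frame (0, -37.5, 6) mm, same axes as the box. Inside 160 (x) x 125 (y) mm, 69 mm deep below the deck's level.
- lid (a joint): Plywood sliding cover, 156 (x) x 136 (y) x 8 mm, underside at box z = 76 mm, top at 84. Value in m: 0 = fully shut (at a hard stop, spanning box y = -106 to 30 mm); grows as it slides open towards box -y, at most 0.120. It cannot lift off, slides with about 2 N of friction and stays where left. Starts 85 to 118 mm open: a gap of 80 mm or more beside the deck.
- lid_grip (a point): Centre of the top of the cover's upright rib (box z = 112 mm). The rib is 90 mm along box x, 14 mm thick along box y, and stands 28 mm above the cover's top at its middle; in the box frame the point is at x = 0, y = -38 mm minus the joint value. Push the rib towards box +y, or pinch and slide it, to shut the cover.
- scraper: Scraper block, loose, standing on the desk to the left or to the right of the box, about 220 g: an aluminium foot 120 (x) x 30 (y) x 22 mm high, and above it a dark wood grip 100 (x) x 24 (y) mm, up to 68 mm high. Origin: centre of its underside; x runs along its length, y across its thickness (grip it across y), z up.
- chip_a: Loose pine chip lying on the deck, 25 (x) x 60 (y) x 10 mm, 12 g. Origin: centre of its underside.
- chip_b: Loose pine chip lying on the deck, 22 (x) x 70 (y) x 10 mm, 12 g. Origin: centre of its underside.
- chip_c: Loose pine chip lying on the deck, 60 (x) x 30 (y) x 8 mm, 12 g. Origin: centre of its underside.
- stapler: Desk stapler, 135 (x) x 36 (y) x 60 mm, standing across the box from the scraper. Origin: centre of its underside. Leave alone.
- lamp: Round aluminium lamp with a rocker switch on its foot, 140 mm across, 160 mm high, beyond the box. Origin: centre of its underside. Leave alone.
- bottle: Green glass bottle with a twist cap, 70 mm across, 200 mm high, beyond the box. Origin: centre of its underside. Leave alone.
- tray: White ceramic tray, 100 x 200 x 22 mm, beyond the box. Origin: centre of its underside. Leave alone.
There are look-alikes about, which are no part of the job. What is shaped like the chip_b but green, orange or red is not meant.

How it is judged:
By the outcome, as a careful person would: the job done as asked, in the order asked, and still so for the second after the job is handed in, with the robot touching nothing.
It also fails if it takes over 72 s, if anything falls off the work surface, if the arm or the gripper's body presses on something with over 40 N, if the wrist force passes 120 N, or if a joint passes its speed limit or range.

## Working session

There is one attempt and no reset: what is moved stays moved. The work goes in short steps, Python scripts to look and compute and a shell command to move; the robot and the scene stay as the last step left them, time stands still between calls to the robot, and variables do not carry over. Pictures are saved under pics/ and viewed, and the job is handed in when it is done.

```bash
ls; mkdir -p pics
cat > h.py <<'E'
from station import arm
import cv2,numpy as np,pickle
def snap(n,tag):
    s=arm.get_state(); f=arm.grab_frame(n); f['state']=s
    pickle.dump(f,open(f'{tag}.pkl','wb')); cv2.imwrite(f'pics/{tag}.png',f['img'][:,:,::-1]); return f
E
python3 - <<'E'
from h import *
for n in('scene','side','wrist'):
    f=snap(n,n+'0'); print(n,{k:(np.round(v,4).tolist() if not k in('img','range_z','state') else '') for k,v in f.items()})
print(arm.get_state())
E
```

```text
pics
scene {'img': '', 'range_z': '', 'fx': 523.8437, 'fy': 523.8437, 'cx': 315.972, 'cy': 235.1711, 'extrinsics': [[-0.6156, 0.788, -0.0109, 0.3718], [-0.5799, -0.4436, 0.6833, 0.2807], [0.5336, 0.427, 0.73, -1.7136], [0.0, 0.0, 0.0, 1.0]], 'state': ''}
side {'img': '', 'range_z': '', 'fx': 564.4159, 'fy': 564.4159, 'cx': 322.6056, 'cy': 245.1039, 'extrinsics': [[-0.8387, -0.5444, 0.0163, 0.4871], [0.4227, -0.6317, 0.6498, -0.2889], [-0.3434, 0.5519, 0.7599, -1.0149], [0.0, 0.0, 0.0, 1.0]], 'state': ''}
wrist {'img': '', 'range_z': '', 'fx': 362.3361, 'fy': 362.3361, 'cx': 318.9403, 'cy': 236.4046, 'tool_from_camera': [[0.001, 0.9636, 0.2672, 0.072], [1.0, -0.0009, -0.0002, 0.0005], [0.0001, 0.2672, -0.9636, -0.1588], [0.0, 0.0, 0.0, 1.0]], 'state': ''}
{'t': 0.15, 'q': array([-1.00690393e+00,  3.59203397e-01,  1.12740456e-02, -2.11864792e-04,
       -1.22409271e+00, -2.88085473e-01]), 'qd': array([ 0.00060877, -0.00162723,  0.00298524,  0.00074606, -0.00202444,
       -0.00058393]), 'joint_efforts': array([-8.16434858e-04, -5.83276713e+01,  2.93289346e+01,  7.00118423e+00,
        8.75130150e-03, -1.49360085e-04]), 'eef_pos': array([ 0.18367232, -0.64915625,  0.22585993]), 'ee_rot': array([ 3.14036084e+00, -1.57291918e-04, -2.86585775e+00]), 'force': array([-0.20989796, -0.19615161,  0.58630017]), 'moment': array([0.03782422, 0.03358283, 0.03786104]), 'width': 0.08753158206702802}
```

View pics/scene0.png

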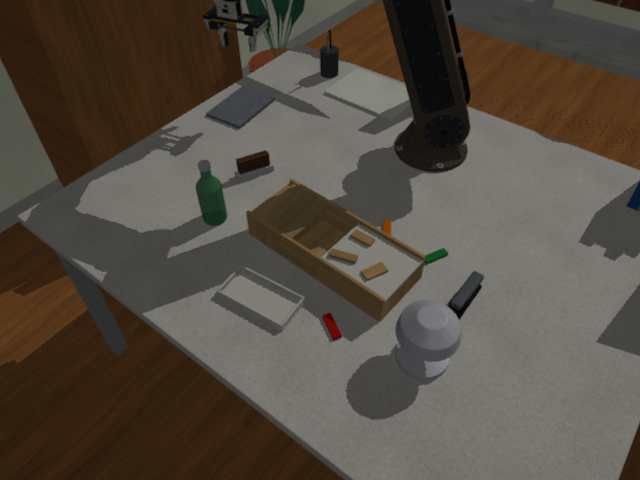

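View pics/side0.png

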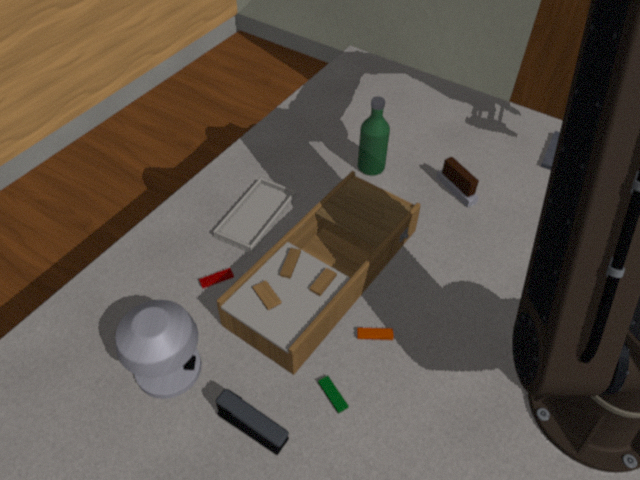

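View pics/wrist0.png

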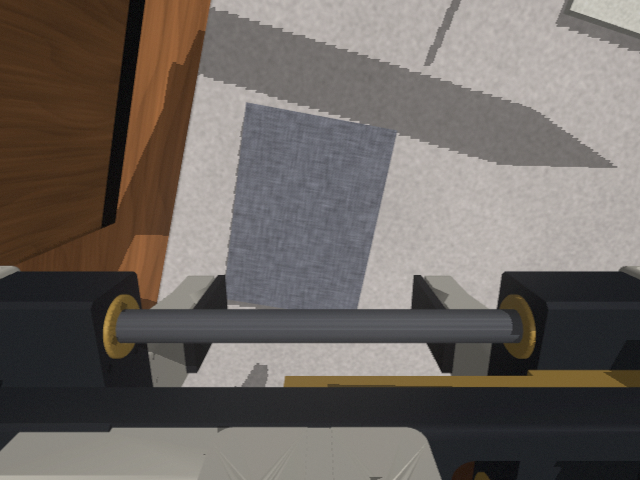

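The scene view shows the box at about (335,245) with the deck towards (375,262). Three pine chips lie on the deck at (362,239), (343,256) and (375,271). The scraper is at (254,162), the stapler at (467,293). The green (435,256), orange (387,228) and red (332,326) pieces are on the desk, so they are look-alikes. I'll enlarge to confirm.

Run:
```python
from h import *
a=cv2.imread('pics/side0.png'); cv2.imwrite('pics/sideA.png',cv2.resize(a[150:380,200:480],None,fx=2.8,fy=2.6,interpolation=2))
a=cv2.imread('pics/scene0.png'); cv2.imwrite('pics/sceneA.png',cv2.resize(a[140:320,220:440],None,fx=3.5,fy=3.3,interpolation=2))
```

```text
(no output)
```

View pics/sideA.png

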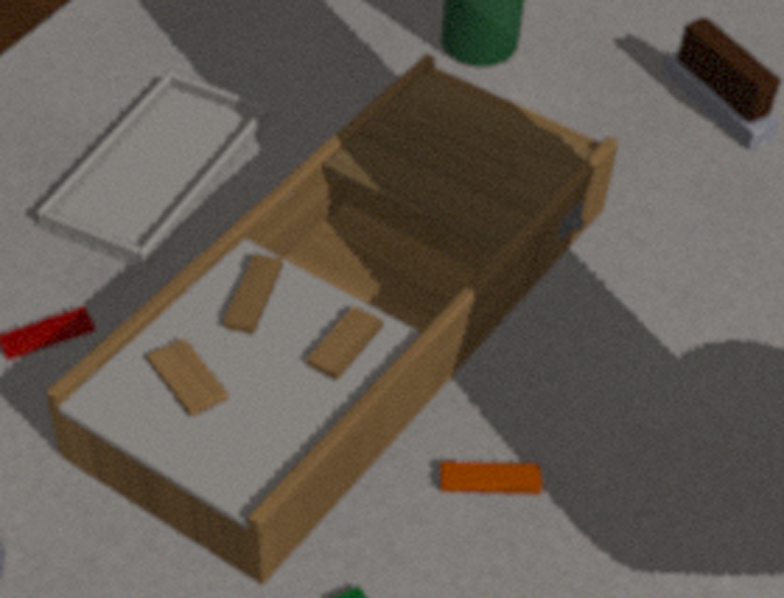

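View pics/sceneA.png

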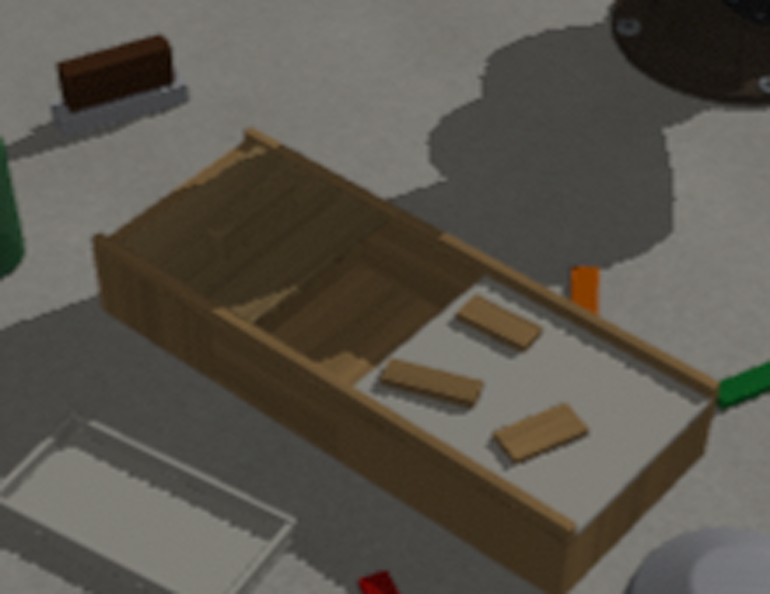

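```bash
cat >> h.py <<'E'
def cloud(f):
    z=f['range_z']; v,u=np.mgrid[0:480,0:640]
    P=np.stack([(u-f['cx'])/f['fx']*z,-(v-f['cy'])/f['fy']*z,-z,np.ones_like(z)],-1)
    if 'extrinsics' in f: T=np.linalg.inv(f['extrinsics'])
    else:
        from scipy.spatial.transform import Rotation as R
        s=f['state'];W=np.eye(4);W[:3,:3]=R.from_euler('xyz',s['ee_rot']).as_matrix();W[:3,3]=s['eef_pos'];T=W@f['tool_from_camera']
    Q=(P@T.T)[...,:3]; Q[z==0]=np.nan; return Q
def ortho(fs,x0,x1,y0,y1,px=0.001,zmax=.3):
    # image: up = +x, left=+y
    H=int((x1-x0)/px);W=int((y1-y0)/px);Z=np.full((H,W),np.nan);C=np.zeros((H,W,3),np.uint8)
    for f in fs:
        Q=cloud(f);m=~np.isnan(Q[...,0])&(Q[...,2]<zmax);q=Q[m];c=f['img'][m]
        r=((x1-q[:,0])/px).astype(int);k=((y1-q[:,1])/px).astype(int);ok=(r>=0)&(r<H)&(k>=0)&(k<W)
        for i in np.argsort(q[ok][:,2]):
            rr,kk,zz=r[ok][i],k[ok][i],q[ok][i,2]
            if not(Z[rr,kk]>zz):
                Z[rr,kk]=zz;C[rr,kk]=c[ok][i]
    return Z,C
E
python3 - <<'E'
from h import *
for n in('scene0','side0'):
    f=pickle.load(open(n+'.pkl','rb'))
    Z,C=ortho([f],.25,.75,-.45,.45,.002)
    zz=np.nan_to_num(Z,nan=-.02); h=np.uint8(np.clip((zz+.02)/.15*255,0,255))
    hc=cv2.applyColorMap(h,cv2.COLORMAP_JET); 
    im=np.vstack([hc,C[:,:,::-1]]); cv2.imwrite(f'pics/o_{n}.png',cv2.resize(im,None,fx=1.5,fy=1.15,interpolation=0)[:,:])
    print(im.shape)
E
```

```text
Still running in the background as job /tmp/bash_jobs.1000/dce15994d56d (pid 547). You'll get a notice when it ends.
```

```bash
kill -- -$(cat /tmp/bash_jobs.1000/dce15994d56d/pid)
python3 - <<'E'
s=open('h.py').read()
i=s.index("        for i in np.argsort"); j=s.index("    return Z,C")
s=s[:i]+"""        r,k,q,c=r[ok],k[ok],q[ok],c[ok];o=np.argsort(q[:,2]);r,k,q,c=r[o],k[o],q[o],c[o]
        Z[r,k]=q[:,2];C[r,k]=c
"""+s[j:]
open('h.py','w').write(s)
E
timeout 60 python3 - <<'E'
from h import *
for n in('scene0','side0'):
    f=pickle.load(open(n+'.pkl','rb'))
    Z,C=ortho([f],.25,.75,-.45,.45,.002)
    zz=np.nan_to_num(Z,nan=-.02); h=np.uint8(np.clip((zz+.02)/.15*255,0,255))
    im=np.vstack([cv2.applyColorMap(h,cv2.COLORMAP_JET),C[:,:,::-1]]); cv2.imwrite(f'pics/o_{n}.png',cv2.resize(im,None,fx=1.5,fy=1.15,interpolation=0))
E
```

```text
(no output)
```

View pics/o_scene0.png

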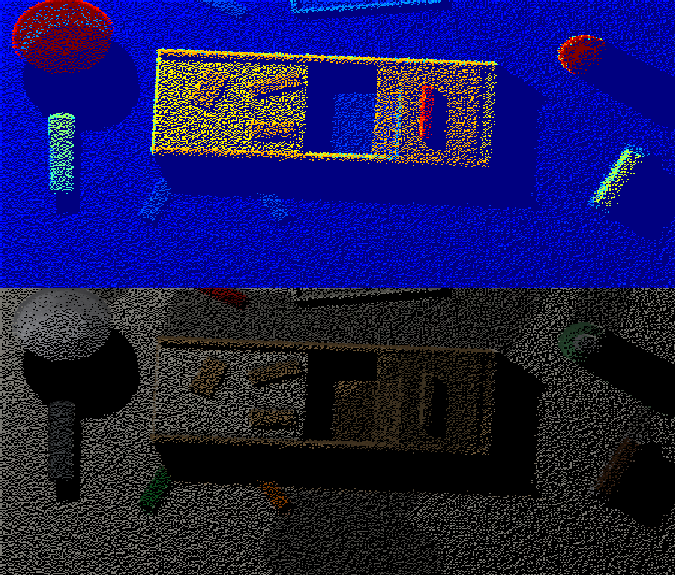

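View pics/o_side0.png

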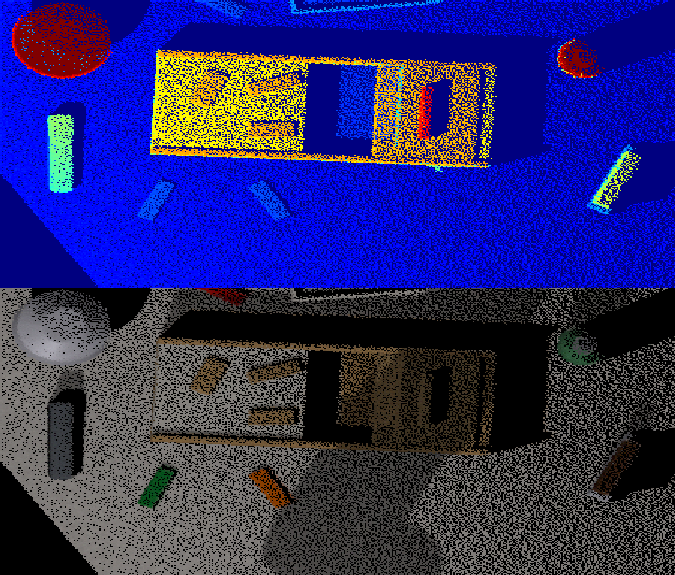

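```bash
timeout 60 python3 - <<'E'
from h import *
Q=[];I=[]
for n in('scene0','side0'):
    f=pickle.load(open(n+'.pkl','rb')); Q.append(cloud(f).reshape(-1,3)); I.append(f['img'].reshape(-1,3))
    q=Q[-1]; q=q[~np.isnan(q[:,0])]
    m=(q[:,2]>.069)&(q[:,2]<.095)&(q[:,0]>.42)&(q[:,0]<.70)&(q[:,1]>-.25)&(q[:,1]<.27)
    b=q[m]; rect=cv2.minAreaRect(b[:,:2].astype(np.float32)); print(n,'box',rect)
    th=rect[2]
    # edges percentiles in rotated frame
    for a in np.radians([ -2,-1.5,-1,-2.5,-3,-3.5]):
        pass
    # fit outer edges robustly
    e=[]
    for y in np.arange(-.2,.24,.01):
        s=b[abs(b[:,1]-y)<.005]
        if len(s)>5: e.append((y,s[:,0].min(),s[:,0].max()))
    e=np.array(e)
    for k in(1,2):
        p=np.polyfit(e[:,0],e[:,k],1);r=e[:,k]-np.polyval(p,e[:,0]);g=abs(r)<.004;p=np.polyfit(e[g,0],e[g,k],1);print(' edge',p)
    m=(q[:,2]>.05)&(q[:,2]<.08)&(q[:,0]>.35)&(q[:,0]<.55)&(q[:,1]<-.3)&(q[:,1]>-.45); print('grip',cv2.minAreaRect(q[m][:,:2].astype(np.float32)),q[m].max(0),m.sum(),np.percentile(q[m][:,2],[50,95]))
    m=(q[:,2]>.005)&(q[:,2]<.026)&(q[:,0]>.35)&(q[:,0]<.55)&(q[:,1]<-.3)&(q[:,1]>-.45); print('foot',cv2.minAreaRect(q[m][:,:2].astype(np.float32)),m.sum())
    m=(q[:,2]>.1)&(q[:,2]<.12)&(q[:,0]>.42)&(q[:,0]<.68)&(q[:,1]<.0)&(q[:,1]>-.2); print('rib',cv2.minAreaRect(q[m][:,:2].astype(np.float32)),m.sum(),np.median(q[m][:,2]))
    m=(q[:,2]>.02)&(q[:,2]<.3)&(q[:,0]>.25)&(q[:,0]<.68)&(q[:,1]<.42)&(q[:,1]>.33);print('stapler',cv2.minAreaRect(q[m&(q[:,0]<.57)][:,:2].astype(np.float32)))
    # chips
    im=I[-1][~np.isnan(Q[-1][:,0])].astype(int)
    m=(q[:,2]>.0795)&(q[:,2]<.09)&(q[:,0]>.47)&(q[:,0]<.65)&(q[:,1]>.03)&(q[:,1]<.23)&(im[:,0]-im[:,2]>25)
    mask=np.zeros((300,300),np.uint8); mask[((q[m][:,0]-.4)*1000).astype(int),((q[m][:,1])*1000).astype(int)]=255
    mask=cv2.morphologyEx(mask,cv2.MORPH_CLOSE,np.ones((5,5)))
    c,_=cv2.findContours(mask,0,2)
    for cc in c:
        if cv2.contourArea(cc)>300:
            r=cv2.minAreaRect(cc);print('chip y,x',np.round((r[0][0],r[0][1]+400)),np.round(r[1]),round(r[2]))
E
```

```text
scene0 box ((0.5622034668922424, 0.017359033226966858), (0.45510998368263245, 0.18647420406341553), 87.21893310546875)
 edge [0.05041762 0.47104725]
 edge [0.05146045 0.65330273]
grip ((0.44001367688179016, -0.37534016370773315), (0.034699179232120514, 0.09984427690505981), 63.11198806762695) [ 0.48947041 -0.34050775  0.07512686] 309 [0.0656809  0.07175212]
foot ((0.450947642326355, -0.3724980056285858), (0.1969728171825409, 0.14627735316753387), 1.1814535856246948) 297
rib ((0.5568407773971558, -0.11793088912963867), (0.017340118065476418, 0.0927422046661377), 87.2786865234375) 203 0.11100251670919903
stapler ((0.4849504828453064, 0.3672487139701843), (0.13886387646198273, 0.0347040519118309), 1.1014528274536133)
chip y,x [ 85. 604.] [24. 69.] 72
chip y,x [172. 596.] [32. 61.] 22
chip y,x [ 88. 524.] [27. 61.] 90
chip y,x [131. 483.] [197.  14.] 3
side0 box ((0.5624014139175415, 0.01810915768146515), (0.4546564519405365, 0.18320557475090027), 86.94058227539062)
 edge [0.05303258 0.47041098]
 edge [0.05374467 0.65086827]
grip ((0.4381559491157532, -0.37264394760131836), (0.029462676495313644, 0.10178610682487488), 62.89334487915039) [ 0.48732724 -0.3403422   0.07260426] 486 [0.0659377  0.07019673]
foot ((0.44679826498031616, -0.36886459589004517), (0.19191397726535797, 0.12020304799079895), 0.7076889276504517) 396
rib ((0.5548661947250366, -0.1158939078450203), (0.018478892743587494, 0.09055352210998535), 87.18293762207031) 336 0.11035655991871823
stapler ((0.4843009412288666, 0.3686143457889557), (0.13436327874660492, 0.03376634046435356), 0.805682361125946)
chip y,x [ 94. 647.] [129.   7.] 2
chip y,x [ 85. 603.] [23. 72.] 72
chip y,x [172. 597.] [31. 64.] 24
chip y,x [ 88. 524.] [26. 61.] 90
chip y,x [129. 482.] [199.  12.] 3
```

Scraper: of the candidates (dark-brown wood block on an aluminium foot at scene (254,162), grey stapler at (467,293)), the brown one on its light foot is the scraper. It appears enlarged in the crops at sideA (730,75). Next I'll work out the approach.

```bash
cat >> h.py <<'E'
from scipy.spatial.transform import Rotation as R
# box frame: yaw -3.0 deg, centre
BC=np.array([.5622,.0178]);BY=np.radians(-3.0)
def b2w(x,y): c,s=np.cos(BY),np.sin(BY); return BC+np.array([c*x-s*y,s*x+c*y])
def w2b(p): c,s=np.cos(BY),np.sin(BY); d=np.array(p)[...,:2]-BC; return np.stack([c*d[...,0]+s*d[...,1],-s*d[...,0]+c*d[...,1]],-1)
def plan(pos,yawdeg):
    s=arm.get_state(); A=R.from_euler('xyz',s['ee_rot']); B=R.from_euler('xyz',[np.pi,0,np.radians(yawdeg)])
    t=A.inv().apply(np.array(pos)-s['eef_pos'])/.3; r=(A.inv()*B).as_rotvec()/np.radians(60)
    print('t',round(s['t'],2),'pos',np.round(s['eef_pos'],4),'rot',np.round(np.degrees(s['ee_rot']),2),'F',np.round(s['force'],1),'w',round(s['width'],4)); print('shift',np.round(t,4),'turn',np.round(r,4))
E
timeout 60 python3 -c "
from h import *
plan([.385,-.40,.2],153)"
```

```text
t 0.15 pos [ 0.1837 -0.6492  0.2259] rot [ 1.7993e+02 -1.0000e-02 -1.6420e+02] F [-0.2 -0.2  0.6] w 0.0875
shift [-0.8719  0.6163  0.0868] turn [ 1.100e-03 -6.000e-04  7.133e-01]
```

```bash
python3 -m inch '0 -.145 .103 .014 0 0 .12; 0 -.29 .205 .03 0 0 .24; 0 -.435 .31 .044 0 0 .36; 0 -.58 .41 .058 0 0 .48; 0 -.725 .51 .072 0 0 .6; 0 -.872 .616 .087 0 0 .713; 0 -.872 .616 .087 0 0 .713; 0 -.872 .616 .087 0 0 .713; 0 -.872 .616 .087 0 0 .713; 0 -.872 .616 .087 0 0 .713'
timeout 60 python3 - <<'E'
from h import *
snap('wrist','w1'); plan([.439,-.374,.12],153)
E
```

```text
t: 1.15
eef_pos: [0.3848, -0.4008, 0.2004]
ee_rot: [-3.142, -0.0, 2.67]
force: [0.0, 0.1, 0.3]
width: 0.0877
t 1.2 pos [ 0.3846 -0.401   0.2004] rot [-1.8000e+02 -1.0000e-02  1.5297e+02] F [0.7 0.  0.3] w 0.0878
shift [-0.1206  0.1627  0.2679] turn [-0.0001 -0.0002 -0.0006]
```

View pics/w1.png

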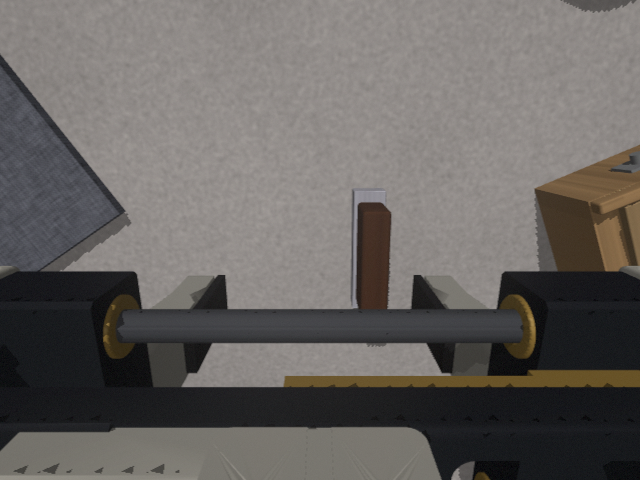

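The wrist view shows the scraper upright in the picture, with the grip top at (373,205)-(373,310) and the foot end at (370,190). It is aligned with the jaw axis. I'll refine the position from depth.

```bash
timeout 60 python3 - <<'E'
from h import *
f=pickle.load(open('w1.pkl','rb'));Q=cloud(f)[150:345,330:410].reshape(-1,3);Q=Q[~np.isnan(Q[:,0])]
for a,b in((.06,.075),(.012,.027)):
    m=(Q[:,2]>a)&(Q[:,2]<b);r=cv2.minAreaRect(Q[m][:,:2].astype(np.float32));print(m.sum(),r,np.median(Q[m][:,2])); print(np.round(cv2.boxPoints(r),4).tolist())
E
```

```text
2835 ((0.4348403811454773, -0.37247350811958313), (0.0242356825619936, 0.09017789363861084), 63.80378723144531) 0.06839514813375203
[[0.3889999985694885, -0.36340001225471497], [0.4699000120162964, -0.4032999873161316], [0.4805999994277954, -0.3815000057220459], [0.39969998598098755, -0.3416999876499176]]
922 ((0.438933402299881, -0.37459316849708557), (0.030173879116773605, 0.11929121613502502), 63.596214294433594) 0.02239705769704531
[[0.37880000472068787, -0.36160001158714294], [0.48559999465942383, -0.4146000146865845], [0.499099999666214, -0.38760000467300415], [0.3921999931335449, -0.3346000015735626]]
```

```bash
timeout 60 python3 -c "
from h import *
plan([.439,-.3745,.028],153.6)"
```

```text
t 1.2 pos [ 0.3846 -0.401   0.2004] rot [-1.8000e+02 -1.0000e-02  1.5297e+02] F [0.7 0.  0.3] w 0.0878
shift [-0.1214  0.1612  0.5746] turn [-0.0001 -0.0002 -0.0106]
```

```bash
python3 -m inch '0 -.06 .08 .1 0 0 -.01; 0 -.121 .161 .2 0 0 -.0106; 0 -.121 .161 .28 0 0 -.0106; 0 -.121 .161 .38 0 0 -.0106; 0 -.121 .161 .47 0 0 -.0106; 0 -.121 .161 .54 0 0 -.0106; 0 -.121 .161 .574 0 0 -.0106; 0 -.121 .161 .574 0 0 -.0106; 1 -.121 .161 .574 0 0 -.0106; 1 -.121 .161 .574 0 0 -.0106; 1 -.121 .161 .574 0 0 -.0106; 1 -.121 .161 .574 0 0 -.0106' 45
python3 -m inch '1 0 0 0 0 0 0; 1 0 0 0 0 0 0; 1 0 0 0 0 0 0'
timeout 60 python3 -c "
from h import *
plan([.439,-.3745,.24],177)"
```

```text
t: 2.4
eef_pos: [0.4399, -0.374, 0.0291]
ee_rot: [3.141, 0.001, 2.682]
force: [0.1, 0.1, 0.2]
width: 0.0613
t: 2.7
eef_pos: [0.4395, -0.3738, 0.0283]
ee_rot: [3.142, 0.0, 2.682]
force: [0.4, 0.6, -0.5]
width: 0.0371
t 2.7 pos [ 0.4395 -0.3738  0.0283] rot [1.8000e+02 1.0000e-02 1.5366e+02] F [ 0.4  0.6 -0.5] w 0.0371
shift [ 4.000e-04 -2.800e-03 -7.055e-01] turn [-0.000e+00  1.000e-04 -3.889e-01]
```

```bash
python3 -m inch '1 0 0 0 0 0 0; 1 0 0 0 0 0 0; 1 0 0 0 0 0 0; 1 0 0 0 0 0 0; 1 0 0 0 0 0 0; 1 0 0 0 0 0 0' 45
python3 -m inch '1 0 0 -.03 0 0 0; 1 0 0 -.1 0 0 0;1 0 0 -.2 0 0 0;1 0 0 -.3 0 0 -.1;1 0 0 -.4 0 0 -.2;1 0 0 -.5 0 0 -.3;1 0 0 -.6 0 0 -.389;1 0 0 -.6 0 0 -.389;1 0 0 -.6 0 0 -.389'
timeout 60 python3 -c "
from h import *
for f in [snap('side','s2')]: pass
p=b2w(.0025,.215);print(p,b2w(.0025,.02));plan([.45,-.05,.22],177)"
```

```text
t: 3.3
eef_pos: [0.4394, -0.3738, 0.0282]
ee_rot: [-3.142, -0.0, 2.682]
force: [0.3, -0.3, -0.3]
width: 0.0237
t: 4.2
eef_pos: [0.4394, -0.3736, 0.2091]
ee_rot: [-3.142, 0.002, 3.088]
force: [-0.7, 0.2, -3.5]
width: 0.0237
[0.5759488  0.23237451] [0.56574329 0.03764175]
t 4.25 pos [ 0.4389 -0.3734  0.2079] rot [ 1.7995e+02 -2.0000e-02  1.7692e+02] F [ 0.1  0.4 -3.1] w 0.024
shift [ 0.021   1.0784 -0.0394] turn [ 0.0008 -0.0003 -0.0014]
```

View pics/s2.png

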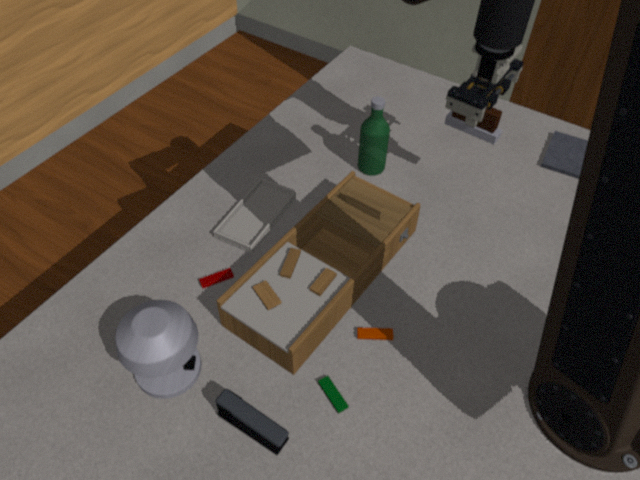

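The side view shows the scraper held in the gripper at (475,115), with its foot level and roughly parallel to the lid rib. Next I move it over to the deck.

```bash
python3 -m inch '1 0 .1 0 0 0 0;1 -.04 .22 0 0 0 0;1 -.08 .36 0 0 0 0;1 -.12 .5 0 0 0 0;1 -.16 .64 0 0 0 0;1 -.2 .78 0 0 0 0;1 -.2 .9 0 0 0 0;1 -.2 1 0 0 0 0;1 -.2 1 0 0 0 0;1 -.2 1 0 0 0 0'
timeout 60 python3 -c "
from h import *
p=b2w(.0025,.222);plan([*p,.14],177)"
```

```text
t: 5.25
eef_pos: [0.5144, -0.0768, 0.2071]
ee_rot: [-3.141, -0.002, 3.09]
force: [0.7, -1.2, -2.1]
width: 0.024
t 5.25 pos [ 0.5144 -0.0768  0.2071] rot [-1.7998e+02 -1.3000e-01  1.7706e+02] F [ 0.7 -1.2 -2.1] w 0.024
shift [-0.1527  1.0633  0.223 ] turn [-0.0004 -0.0022  0.001 ]
```

```bash
python3 -m inch '1 -.02 .1 0 0 0 0;1 -.04 .22 0 0 0 0;1 -.08 .36 0 0 0 0;1 -.12 .5 0 0 0 0;1 -.153 .64 0 0 0 0;1 -.153 .78 0 0 0 0;1 -.153 .9 0 0 0 0;1 -.153 1 0 0 0 0;1 -.153 1 0 0 0 0;1 -.153 1 0 0 0 0'
timeout 60 python3 -c "
from h import *
p=b2w(.0025,.222);plan([*p,.125],177);snap('scene','s3');snap('side','s4');a=np.hstack([cv2.imread('pics/s3.png')[150:350,230:470],cv2.imread('pics/s4.png')[180:380,180:420]]);cv2.imwrite('pics/s34.png',cv2.resize(a,(800,333),interpolation=2))"
```

```text
t: 6.25
eef_pos: [0.5764, 0.2191, 0.207]
ee_rot: [-3.14, -0.002, 3.089]
force: [0.2, -0.3, -2.0]
width: 0.0238
t 6.25 pos [0.5764 0.2191 0.207 ] rot [-1.7992e+02 -1.0000e-01  1.7698e+02] F [ 0.2 -0.3 -2. ] w 0.0238
shift [0.0035 0.0678 0.2734] turn [-0.0014 -0.0017 -0.0004]
```

View pics/s34.png

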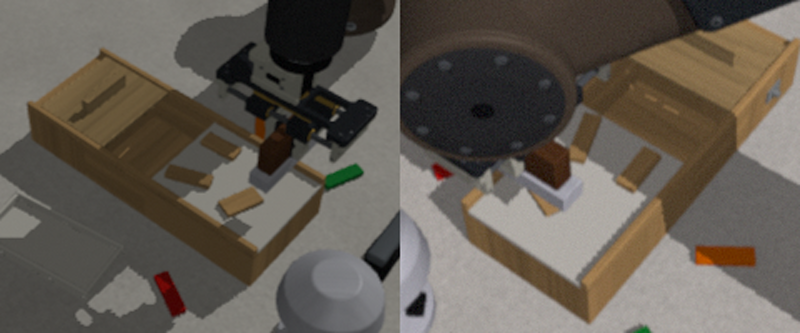

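The chips are unchanged, and the scraper hangs high over the outer end of the deck. I lower it behind chip_c.

```bash
python3 -m inch '1 .003 .04 0 0 0 0;1 .003 .068 .04 0 0 0;1 .003 .068 .1 0 0 0;1 .003 .068 .16 0 0 0;1 .003 .068 .22 0 0 0;1 .003 .068 .27 0 0 0;1 .003 .068 .31 0 0 0;1 .003 .068 .31 0 0 0;1 .003 .068 .31 0 0 0'
timeout 60 python3 -c "
from h import *
p=b2w(.0025,.222);plan([*p,.105],177);snap('scene','s5');snap('wrist','w5');a=cv2.imread('pics/s5.png')[190:320,320:450];cv2.imwrite('pics/s5c.png',np.hstack([cv2.resize(a,(440,440),interpolation=2),cv2.resize(cv2.imread('pics/w5.png'),(360,440))]))"
```

```text
t: 7.25
eef_pos: [0.577, 0.2402, 0.1153]
ee_rot: [-3.141, -0.0, 3.089]
force: [0.6, 0.5, -2.0]
width: 0.0241
t 7.25 pos [0.577  0.2402 0.1153] rot [-179.98   -0.    177.  ] F [ 0.6  0.5 -2. ] w 0.0241
shift [ 0.002  -0.003   0.0342] turn [-0.0003 -0.      0.    ]
```

View pics/s5c.png

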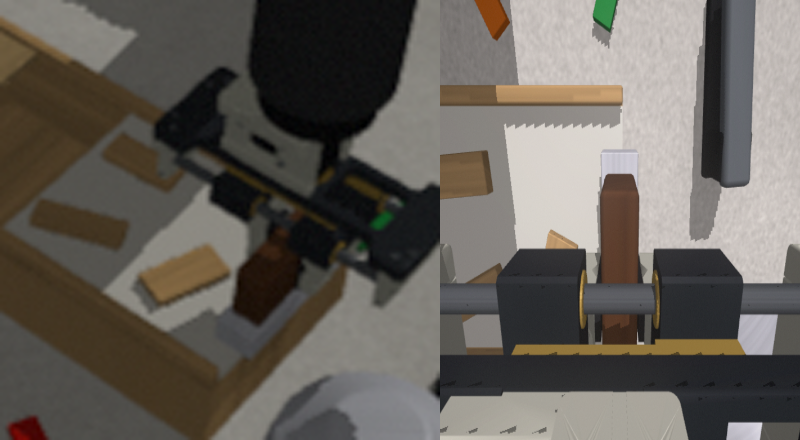

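```bash
timeout 60 python3 - <<'E'
from h import *
f=pickle.load(open('w5.pkl','rb'));Q=cloud(f)
def reg(u0,u1,v0,v1,a,b,full=True):
    # columns in full-res (crop pic scaled 360/640, 440/480)
    q=Q[v0:v1,u0:u1].reshape(-1,3);m=(q[:,2]>a)&(q[:,2]<b);q=q[m];return q
foot=reg(280,360,155,200,.085,.12);B=w2b(foot);print('foot box xy min/max',B.min(0),B.max(0),'z',np.percentile(foot[:,2],[10,50,90]))
rail=reg(0,330,85,125,.08,.095);B=w2b(rail);print('rail',B.min(0),B.max(0),np.median(rail[:,2]))
for y in(.05,.1,.15,.2):
    m=abs(B[:,1]-y)<.01
    if m.sum(): print(y,B[m,0].min(),B[m,0].max())
deck=reg(120,270,140,230,.06,.08);print('deck z',np.median(deck[:,2]),w2b(deck).max(0))
E
```

```text
foot box xy min/max [-0.05600312  0.20844939] [-0.04066322  0.23844759] z [0.10857072 0.11009548 0.11108039]
rail [-0.0889657  0.0666158] [-0.07891861  0.22613485] 0.08744347447313527
0.1 -0.08883560516797193 -0.07898313346258498
0.15 -0.08885432066040348 -0.0790200143072275
0.2 -0.08896569682720307 -0.07905678788542297
deck z 0.07563713641267993 [-0.01746098  0.19719041]
```

```bash
python3 -m inch '1 0 0 .02 0 0 0;1 0 0 .035 0 0 0;1 0 0 .035 0 0 0;1 0 0 .035 0 0 0'
python3 -m inch '1 0 -.02 0 0 0 0;1 0 -.045 0 0 0 0;1 0 -.07 0 0 0 0;1 0 -.095 0 0 0 0;1 0 -.12 0 0 0 0;1 0 -.145 0 0 0 0;1 0 -.17 0 0 0 0;1 0 -.195 0 0 0 0;1 0 -.22 0 0 0 0;1 0 -.245 0 0 0 0;1 0 -.27 0 0 0 0;1 0 -.27 0 0 0 0'
timeout 60 python3 -c "
from h import *
plan([.57,.1,.1045],177);snap('scene','s6');snap('side','w6');a=cv2.imread('pics/s6.png')[190:320,300:430];cv2.imwrite('pics/s6c.png',np.hstack([cv2.resize(a,(400,400),interpolation=2),cv2.resize(cv2.imread('pics/w6.png')[180:380,200:400],(400,400))]))"
```

```text
t: 7.75
eef_pos: [0.5767, 0.2401, 0.1046]
ee_rot: [-3.141, -0.0, 3.089]
force: [-0.1, -0.4, -2.6]
width: 0.0237
t: 8.95
eef_pos: [0.5724, 0.1583, 0.1048]
ee_rot: [-3.141, -0.0, 3.088]
force: [-0.5, 0.6, -2.5]
width: 0.024
t 8.95 pos [0.5724 0.1583 0.1048] rot [-1.7999e+02 -2.0000e-02  1.7695e+02] F [-0.5  0.6 -2.5] w 0.024
shift [-0.0025 -0.1945  0.0009] turn [-0.0002 -0.0003 -0.0008]
```

View pics/s6c.png

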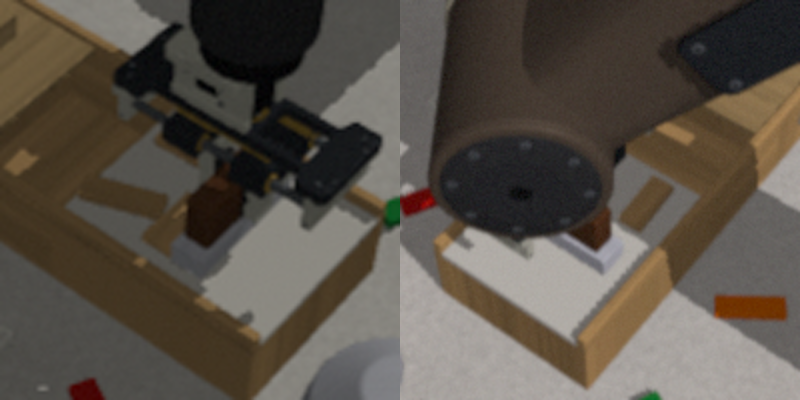

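The chips are being pushed ahead of the foot: chip_c at crop (165,230) lies against it, and nothing has gone round the ends. I continue the stroke.

```bash
python3 -m inch '1 0 -.02 0 0 0 0;1 0 -.04 0 0 0 0;1 0 -.06 0 0 0 0;1 0 -.08 0 0 0 0;1 0 -.1 0 0 0 0;1 0 -.12 0 0 0 0;1 0 -.14 0 0 0 0;1 0 -.16 0 0 0 0;1 0 -.18 0 0 0 0;1 0 -.2 0 0 0 0;1 0 -.2 0 0 0 0'
timeout 60 python3 -c "
from h import *
plan([.57,.1,.1045],177);snap('scene','s7');snap('wrist','w7');a=cv2.imread('pics/s7.png')[180:310,290:420];cv2.imwrite('pics/s7c.png',np.hstack([cv2.resize(a,(400,400),interpolation=2),cv2.resize(cv2.imread('pics/w7.png'),(400,400))]))"
```

```text
t: 10.15
eef_pos: [0.5692, 0.0986, 0.1048]
ee_rot: [-3.141, -0.0, 3.089]
force: [-1.0, 0.1, -1.5]
width: 0.024
t 10.15 pos [0.5692 0.0986 0.1048] rot [-1.7999e+02 -1.0000e-02  1.7696e+02] F [-1.   0.1 -1.5] w 0.024
shift [-0.0023  0.0048  0.0008] turn [-0.0001 -0.0002 -0.0007]
```

View pics/s7c.png

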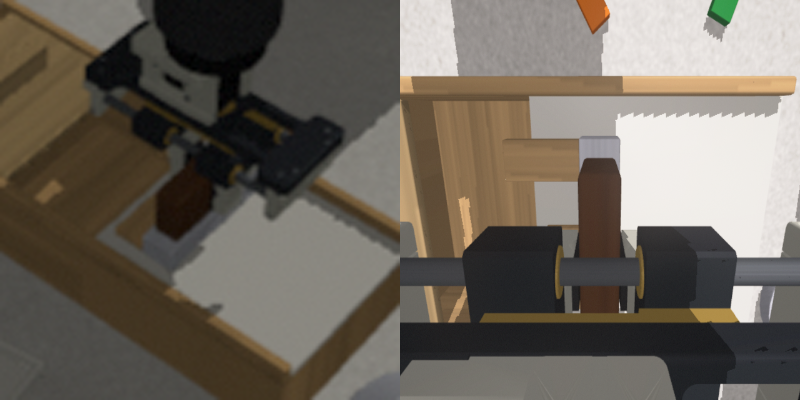

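Chip_a at (545,160) overhangs the edge and is square on the foot. I finish the stroke past the edge.

```bash
python3 -m inch '1 0 -.02 0 0 0 0;1 0 -.04 0 0 0 0;1 0 -.06 0 0 0 0;1 0 -.08 0 0 0 0;1 0 -.1 0 0 0 0;1 0 -.12 0 0 0 0;1 0 -.14 0 0 0 0;1 0 -.16 0 0 0 0;1 0 -.18 0 0 0 0;1 0 -.2 0 0 0 0;1 0 -.22 0 0 0 0;1 0 -.22 0 0 0 0'
timeout 60 python3 -c "
from h import *
plan([.57,.1,.1045],177);snap('scene','s8');snap('wrist','w8');a=cv2.imread('pics/s8.png')[180:310,270:400];cv2.imwrite('pics/s8c.png',np.hstack([cv2.resize(a,(400,400),interpolation=2),cv2.resize(cv2.imread('pics/w8.png'),(400,400))]))"
```

```text
t: 11.45
eef_pos: [0.5658, 0.0328, 0.1048]
ee_rot: [-3.142, -0.0, 3.089]
force: [-0.4, 0.5, -1.9]
width: 0.0236
t 11.45 pos [0.5658 0.0328 0.1048] rot [-1.8000e+02 -1.0000e-02  1.7696e+02] F [-0.4  0.5 -1.9] w 0.0236
shift [-0.002   0.2245  0.0009] turn [-0.0001 -0.0001 -0.0007]
```

View pics/s8c.png

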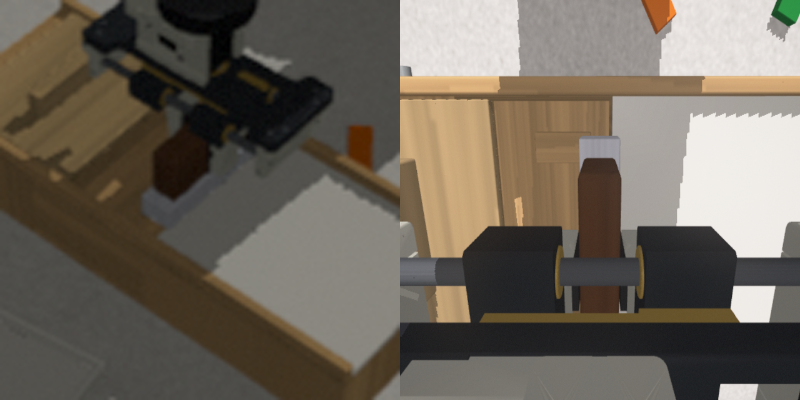

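The deck looks clear. I lift and move back towards the rib's far side, then check the compartment.

```bash
python3 -m inch '1 0 0 -.05 0 0 0;1 0 0 -.12 0 0 0;1 0 0 -.22 0 0 0;1 0 -.1 -.28 0 0 0;1 0 -.22 -.3 0 0 0;1 0 -.34 -.3 0 0 0;1 0 -.46 -.3 0 0 0;1 0 -.57 -.3 0 0 0;1 0 -.65 -.3 0 0 0;1 0 -.68 -.3 0 0 0;1 0 -.68 -.3 0 0 0'
timeout 60 python3 -c "
from h import *
p=b2w(0,-.175);plan([*p,.125],177);snap('scene','s9');snap('side','w9');a=cv2.imread('pics/s9.png')[160:320,240:440];cv2.imwrite('pics/s9c.png',np.vstack([cv2.resize(a,(600,300),interpolation=2),cv2.resize(cv2.imread('pics/w9.png')[150:380,190:430],(600,300))]))"
```

```text
t: 12.65
eef_pos: [0.5551, -0.171, 0.1945]
ee_rot: [3.142, -0.0, 3.088]
force: [-0.5, -0.8, -2.9]
width: 0.0238
t 12.65 pos [ 0.5551 -0.171   0.1945] rot [ 1.8000e+02 -2.0000e-02  1.7691e+02] F [-0.5 -0.8 -2.9] w 0.0238
shift [0.0092 0.0465 0.2318] turn [ 0.     -0.0003 -0.0015]
```

View pics/s9c.png

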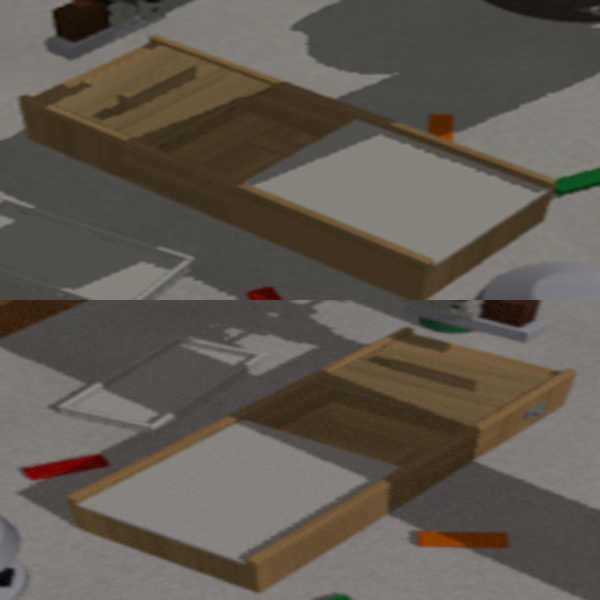

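The deck is empty in both views. I check the chips' heights in the compartment.

```bash
timeout 60 python3 - <<'E'
from h import *
Zs=[]
fs=[pickle.load(open(n+'.pkl','rb')) for n in('s9','w9')]
for f in fs:
    q=cloud(f);im=f['img'];m=~np.isnan(q[...,0]);q=q[m];B=w2b(q)
    k=(abs(B[:,0])<.077)&(B[:,1]>-.062)&(B[:,1]<.022)
    z=q[k,2];print(k.sum(),np.histogram(z,[-.01,.003,.01,.014,.018,.022,.03,.04,.05,.06,.07,.08,.12])[0])
    Z=np.zeros((140,170,3),np.uint8);k=(abs(B[:,0])<.085)&(B[:,1]>-.11)&(B[:,1]<.03)&(q[:,2]<.15)
    Z[((.03-B[k,1])*1000).astype(int),((B[k,0]+.085)*1000).astype(int)]=np.clip(im[m][k][:,::-1].astype(int)*2,0,255)
    Zs.append(cv2.resize(cv2.dilate(Z,np.ones((2,2))),(400,330),interpolation=0))
cv2.imwrite('pics/comp.png',np.hstack(Zs))
E
```

```text
3327 [ 15 321  57  74  27   5   0   0   2   5   1   1]
915 [ 31 521  62 251  47   0   0   0   0   0   0   0]
```

View pics/comp.png

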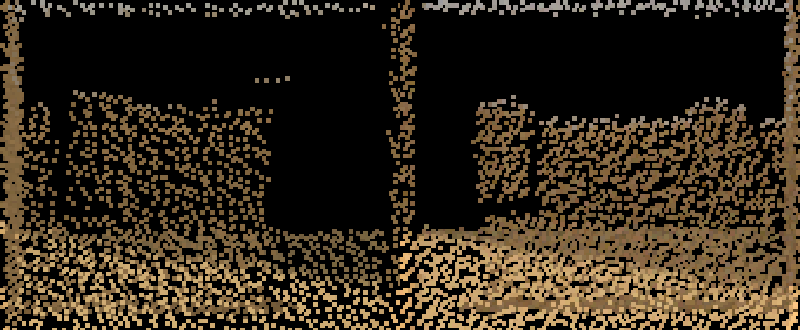

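```bash
timeout 60 python3 - <<'E'
from h import *
f=pickle.load(open('s9.pkl','rb'));q=cloud(f);B=w2b(q)
k=(abs(B[...,0])<.077)&(B[...,1]>-.062)&(B[...,1]<.022)&(q[...,2]>.022)
v,u=np.where(k)
for a,b in zip(v,u): print(b,a,np.round(B[a,b],3),round(q[a,b,2],3))
im=np.clip(f['img'][170:250,270:390,::-1].astype(float)*2,0,255).astype(np.uint8);cv2.imwrite('pics/s9d.png',cv2.resize(im,(780,520),interpolation=2))
E
```

```text
343 0 [-0.07  -0.036] 0.645
344 0 [-0.068 -0.033] 0.646
345 0 [-0.068 -0.03 ] 0.647
346 0 [-0.07 -0.03] 0.646
347 0 [-0.066 -0.024] 0.649
348 0 [-0.069 -0.024] 0.649
349 0 [-0.069 -0.022] 0.649
350 0 [-0.066 -0.017] 0.651
351 0 [-0.071 -0.019] 0.649
352 0 [-0.068 -0.014] 0.651
353 0 [-0.071 -0.014] 0.65
354 0 [-0.069 -0.01 ] 0.652
355 0 [-0.072 -0.01 ] 0.651
356 0 [-0.072 -0.007] 0.652
357 0 [-0.074 -0.007] 0.651
358 0 [-0.071 -0.002] 0.653
359 0 [-0.074 -0.002] 0.653
360 0 [-0.072  0.001] 0.654
361 0 [-0.075  0.002] 0.653
362 0 [-0.075  0.004] 0.654
363 0 [-0.076  0.005] 0.654
365 0 [-0.076  0.01 ] 0.655
367 0 [-0.076  0.015] 0.656
342 1 [-0.07  -0.039] 0.642
343 1 [-0.066 -0.033] 0.645
344 1 [-0.067 -0.032] 0.645
345 1 [-0.068 -0.03 ] 0.645
346 1 [-0.067 -0.027] 0.646
347 1 [-0.065 -0.023] 0.648
348 1 [-0.069 -0.024] 0.646
349 1 [-0.065 -0.018] 0.649
350 1 [-0.067 -0.017] 0.649
351 1 [-0.068 -0.016] 0.649
352 1 [-0.067 -0.013] 0.65
353 1 [-0.07  -0.013] 0.649
354 1 [-0.071 -0.011] 0.649
355 1 [-0.07  -0.009] 0.65
356 1 [-0.069 -0.005] 0.652
357 1 [-0.07  -0.003] 0.652
358 1 [-0.069
[... 28231 characters left out ...]
022 0.012] 0.543
332 77 [0.022 0.015] 0.544
333 77 [0.024 0.019] 0.546
331 78 [0.013 0.005] 0.534
332 78 [0.019 0.012] 0.54
333 78 [0.02  0.016] 0.541
334 78 [0.019 0.017] 0.541
334 79 [0.015 0.014] 0.537
335 79 [0.018 0.019] 0.54
336 79 [0.018 0.021] 0.54
337 80 [0.016 0.022] 0.537
334 214 [-0.075 -0.052] 0.064
335 214 [-0.077 -0.05 ] 0.065
347 215 [-0.077 -0.009] 0.087
336 218 [-0.077 -0.046] 0.052
344 218 [-0.077 -0.019] 0.07
337 219 [-0.077 -0.043] 0.05
346 220 [-0.077 -0.012] 0.067
350 222 [-0.077  0.002] 0.068
351 222 [-0.077  0.005] 0.07
340 227 [-0.076 -0.031] 0.028
324 253 [ 0.024 -0.004] 0.026
323 254 [ 0.028 -0.004] 0.026
322 255 [ 0.032 -0.003] 0.026
321 256 [ 0.037 -0.003] 0.026
```

View pics/s9d.png

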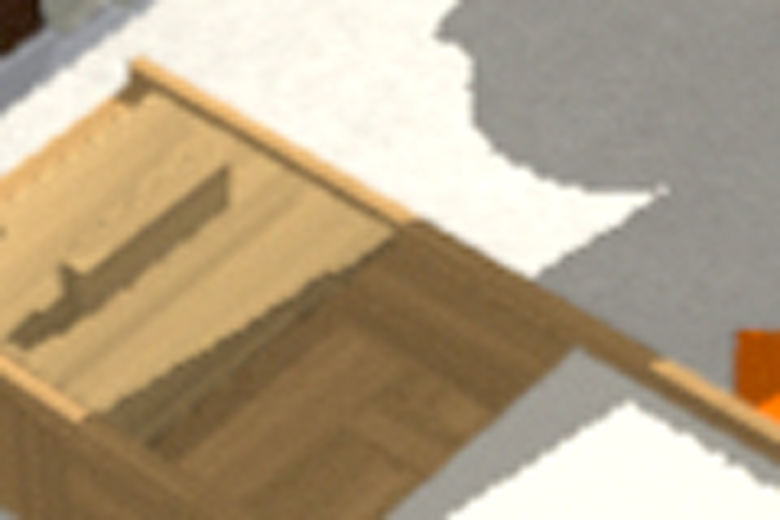

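All compartment points are at or below z ≈ 26 mm (the higher ones are the side wall), so the chips are down and the cover can pass. The rib is still at joint ≈ 97 mm. I lower the scraper behind the rib.

```bash
python3 -m inch '1 .009 .02 0 0 0 0;1 .009 .04 .05 0 0 0;1 .009 .04 .12 0 0 0;1 .009 .04 .19 0 0 0;1 .009 .04 .23 0 0 0;1 .009 .04 .253 0 0 0;1 .009 .04 .253 0 0 0;1 .009 .04 .253 0 0 0'
timeout 60 python3 -c "
from h import *
p=b2w(0,-.06);plan([*p,.118],177);print(w2b(arm.get_state()['eef_pos']));snap('side','w10');cv2.imwrite('pics/w10c.png',cv2.resize(cv2.imread('pics/w10.png')[100:300,280:480],(600,600),interpolation=2))"
```

```text
t: 13.55
eef_pos: [0.5538, -0.1579, 0.1196]
ee_rot: [-3.141, 0.001, 3.09]
force: [0.2, -0.4, -1.6]
width: 0.0237
t 13.55 pos [ 0.5538 -0.1579  0.1196] rot [-1.7999e+02  6.0000e-02  1.7702e+02] F [ 0.2 -0.4 -1.6] w 0.0237
shift [0.0025 0.3865 0.0053] turn [-0.0001  0.0009  0.0004]
[ 0.0007909  -0.17594223]
```

View pics/w10c.png

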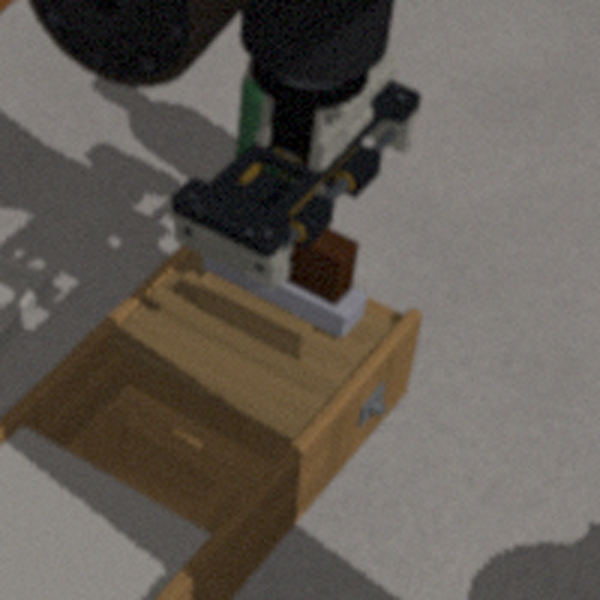

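The foot sits just behind the rib, above the cover. I push towards box +y.

```bash
python3 -m inch '1 0 .03 0 0 0 0;1 0 .055 0 0 0 0;1 0 .085 0 0 0 0;1 0 .115 0 0 0 0;1 0 .145 0 0 0 0;1 0 .175 0 0 0 0;1 0 .205 0 0 0 0;1 0 .235 0 0 0 0;1 0 .265 0 0 0 0;1 0 .295 0 0 0 0;1 0 .325 0 0 0 0;1 0 .345 0 0 0 0'
python3 -m inch '1 0 .008 0 0 0 0;1 0 .016 0 0 0 0;1 0 .024 0 0 0 0;1 0 .03 0 0 0 0;1 0 .03 0 0 0 0'
timeout 60 python3 -c "
from h import *
p=b2w(0,-.06);plan([*p,.118],177);print(w2b(arm.get_state()['eef_pos']))"
```

```text
t: 14.8
eef_pos: [0.5587, -0.0539, 0.1188]
ee_rot: [3.142, -0.0, 3.089]
force: [1.0, -2.2, -2.2]
width: 0.0242
t: 15.3
eef_pos: [0.5589, -0.0456, 0.1187]
ee_rot: [3.141, -0.0, 3.089]
force: [-0.4, 0.1, -1.4]
width: 0.0234
t 15.3 pos [ 0.5589 -0.0456  0.1187] rot [ 1.7999e+02 -2.0000e-02  1.7699e+02] F [-0.4  0.1 -1.4] w 0.0234
shift [0.0002 0.0115 0.0025] turn [ 0.0002 -0.0003 -0.0002]
[ 6.60672506e-05 -6.34523598e-02]
```

```bash
python3 -m inch '1 0 .004 0 0 0 0;1 0 .008 0 0 0 0;1 0 .012 0 0 0 0;1 0 .012 0 0 0 0'
timeout 60 python3 -c "
from h import *
print(w2b(arm.get_state()['eef_pos']))"
python3 -m inch '1 0 .003 0 0 0 0;1 0 .006 0 0 0 0;1 0 .006 0 0 0 0'
timeout 60 python3 -c "
from h import *
print(w2b(arm.get_state()['eef_pos']))"
```

```text
t: 15.7
eef_pos: [0.5591, -0.0421, 0.1187]
ee_rot: [3.142, -0.0, 3.089]
force: [-0.4, -1.7, -2.7]
width: 0.0236
[ 1.50527567e-06 -5.99659209e-02]
t: 16.0
eef_pos: [0.5591, -0.0411, 0.1187]
ee_rot: [-3.14, -0.001, 3.089]
force: [0.1, -5.6, -3.4]
width: 0.0238
[-7.41855726e-07 -5.89818322e-02]
```

Force is rising, so the stop is near. I press a little more to confirm.

```bash
python3 -m inch '1 0 .003 0 0 0 0;1 0 .006 0 0 0 0;1 0 .006 0 0 0 0'
timeout 60 python3 -c "
from h import *
print(w2b(arm.get_state()['eef_pos']))"
```

```text
t: 16.3
eef_pos: [0.5591, -0.0409, 0.1188]
ee_rot: [-3.138, -0.001, 3.089]
force: [2.2, -14.0, -4.0]
width: 0.0241
[-1.79057513e-05 -5.88053132e-02]
```

At 14 N with no further motion, the cover is at its hard stop. I back off, lift, and look.

```bash
python3 -m inch '1 0 -.03 0 0 0 0;1 0 -.07 0 0 0 0;1 0 -.07 -.05 0 0 0;1 0 -.07 -.15 0 0 0;1 0 -.1 -.25 0 0 0;1 0 -.2 -.3 0 0 0;1 0 -.32 -.3 0 0 0;1 0 -.45 -.3 0 0 0;1 0 -.57 -.3 0 0 0;1 0 -.65 -.3 0 0 0;1 0 -.65 -.3 0 0 0'
timeout 60 python3 -c "
from h import *
plan([.439,-.374,.2],153.6);snap('side','w11');f=snap('scene','s11')
for n in('w11','s11'):
    q=cloud(pickle.load(open(n+'.pkl','rb'))).reshape(-1,3);B=w2b(q);k=(abs(B[:,0])<.04)&(B[:,1]>-.2)&(B[:,1]<.1)&(q[:,2]>.1)&(q[:,2]<.12);r=B[k];print(k.sum(),np.percentile(r[:,1],[3,97]),np.histogram(r[:,1],8))
a=np.hstack([cv2.resize(cv2.imread('pics/w11.png')[130:380,190:440],(400,400),interpolation=2),cv2.resize(cv2.imread('pics/s11.png')[150:330,240:440],(400,400),interpolation=2)]);cv2.imwrite('pics/c11.png',a)"
```

```text
t: 17.4
eef_pos: [0.5487, -0.2361, 0.2086]
ee_rot: [3.141, -0.0, 3.086]
force: [-0.2, 0.5, -1.8]
width: 0.0238
t 17.4 pos [ 0.5487 -0.2361  0.2086] rot [ 1.7999e+02 -1.0000e-02  1.7682e+02] F [-0.2  0.5 -1.8] w 0.0238
shift [ 0.3395 -0.4791  0.0286] turn [ 2.000e-04 -1.000e-04  3.871e-01]
318 [-0.04266252 -0.02830713] (array([11, 25, 35, 30, 36, 42, 97, 42]), array([-0.04462778, -0.04243883, -0.04024988, -0.03806094, -0.03587199,
       -0.03368304, -0.0314941 , -0.02930515, -0.0271162 ]))
178 [-0.0432776  -0.02870725] (array([10, 16, 20, 19, 20, 35, 50,  8]), array([-0.04463301, -0.04246322, -0.04029343, -0.03812363, -0.03595384,
       -0.03378404, -0.03161425, -0.02944445, -0.02727466]))
```

View pics/c11.png

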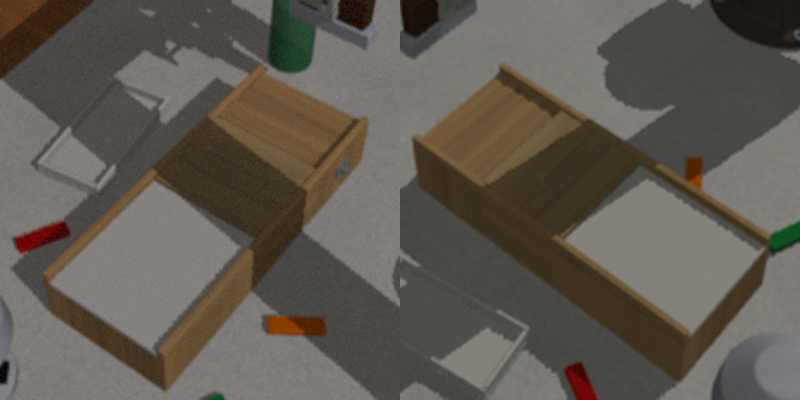

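The cover is shut: the rib is centred at box y ≈ -36 mm (depth), the deck is empty and the cover meets the tile. Next I carry the scraper back to its first place, moving away from the bottle first.

```bash
python3 -m inch '1 .08 0 0 0 0 0;1 .18 -.05 0 0 0 0;1 .28 -.15 0 0 0 .05;1 .34 -.27 0 0 0 .15;1 .34 -.38 0 0 0 .25;1 .34 -.45 0 0 0 .35;1 .34 -.479 0 0 0 .387;1 .34 -.479 0 0 0 .387;1 .34 -.479 0 0 0 .387;1 .34 -.479 0 0 0 .387'
timeout 60 python3 -c "
from h import *
plan([.439,-.374,.029],153.6)"
```

```text
t: 18.5
eef_pos: [0.4402, -0.3704, 0.2089]
ee_rot: [3.141, 0.0, 2.686]
force: [-0.1, -0.1, -2.6]
width: 0.0238
t 18.5 pos [ 0.4402 -0.3704  0.2089] rot [179.99   0.   153.92] F [-0.1 -0.1 -2.6] w 0.0238
shift [-0.0018 -0.0126  0.5997] turn [0.0002 0.     0.0054]
```

```bash
python3 -m inch '1 -.002 -.01 .1 0 0 .005;1 -.002 -.012 .2 0 0 .005;1 -.002 -.012 .3 0 0 .005;1 -.002 -.012 .4 0 0 .005;1 -.002 -.012 .48 0 0 .005;1 -.002 -.012 .54 0 0 .005;1 -.002 -.012 .575 0 0 .005;1 -.002 -.012 .59 0 0 .005;1 -.002 -.012 .597 0 0 .005;1 -.002 -.012 .6 0 0 .005;1 -.002 -.012 .6 0 0 .005'
```

```text
t: 19.6
eef_pos: [0.4393, -0.3751, 0.0296]
ee_rot: [3.142, 0.001, 2.679]
force: [-0.9, -0.0, -2.6]
width: 0.024
```

```bash
python3 -m inch '1 0 0 .002 0 0 0;1 0 0 .005 0 0 0;1 0 0 .005 0 0 0'
timeout 60 python3 -c "
from h import *
plan([.439,-.374,.0282],153.6)"
```

```text
t: 19.9
eef_pos: [0.4392, -0.3752, 0.0282]
ee_rot: [-3.141, 0.001, 2.679]
force: [-0.2, 1.3, 5.6]
width: 0.024
t 19.9 pos [ 0.4392 -0.3752  0.0282] rot [-1.7999e+02  6.0000e-02  1.5349e+02] F [-0.2  1.3  5.6] w 0.024
shift [0.0024 0.0033 0.    ] turn [-0.0001  0.001  -0.0018]
```

The force turned upward (5.6 N), so the scraper stands on the desk. I release and lift.

```bash
python3 -m inch '0 0 0 0 0 0 0;0 0 0 0 0 0 0;0 0 0 0 0 0 0;0 0 0 0 0 0 0;0 0 0 0 0 0 0;0 0 0 0 0 0 0;0 0 0 0 0 0 0;0 0 0 0 0 0 0;0 0 0 0 0 0 0'
python3 -m inch '0 0 0 -.03 0 0 0;0 0 0 -.1 0 0 0;0 0 0 -.2 0 0 0;0 0 0 -.32 0 0 0;0 0 0 -.45 0 0 0;0 0 0 -.55 0 0 0;0 0 0 -.6 0 0 0;0 0 0 -.6 0 0 0;0 0 0 -.6 0 0 0'
timeout 60 python3 -c "
from h import *
plan([.439,-.374,.2],153.6);snap('side','w12');snap('scene','s12')
for n in('side0','w12','scene0','s12'):
    q=cloud(pickle.load(open(n+'.pkl','rb'))).reshape(-1,3);B=w2b(q);k=(abs(B[:,0])<.04)&(B[:,1]>-.2)&(B[:,1]<.1)&(q[:,2]>.1)&(q[:,2]<.12);print(n,'rib',np.percentile(B[k,1],[3,97]))
    m=(q[:,2]>.02)&(q[:,2]<.3)&(q[:,0]>.25)&(q[:,0]<.57)&(q[:,1]<.42)&(q[:,1]>.33);print('stapler',np.round(q[m].mean(0),3))
    m=(q[:,2]>.1)&(q[:,2]<.25)&(q[:,0]>.61)&(q[:,0]<.7)&(q[:,1]<-.27)&(q[:,1]>-.38);print('bottle',np.round(np.median(q[m],0),3))
    m=(q[:,2]>.05)&(q[:,2]<.08)&(q[:,0]>.35)&(q[:,0]<.55)&(q[:,1]<-.3)&(q[:,1]>-.45);print('scraper',np.round(q[m].mean(0),3))
cv2.imwrite('pics/c12.png',np.hstack([cv2.resize(cv2.imread('pics/'+n+'.png'),(400,300)) for n in('w12','s12')]))"
```

```text
t: 20.8
eef_pos: [0.4388, -0.3749, 0.0273]
ee_rot: [3.142, -0.0, 2.679]
force: [-0.4, 0.3, -0.0]
width: 0.0863
t: 21.7
eef_pos: [0.4387, -0.3748, 0.2077]
ee_rot: [3.141, 0.001, 2.678]
force: [0.7, -0.2, -0.2]
width: 0.0878
t 21.7 pos [ 0.4387 -0.3748  0.2077] rot [1.7998e+02 4.0000e-02 1.5347e+02] F [ 0.7 -0.2 -0.2] w 0.0878
shift [0.0001 0.0028 0.0256] turn [ 0.0004  0.0007 -0.0022]
side0 rib [-0.14139172 -0.1274382 ]
stapler [0.485 0.371 0.05 ]
bottle [ 0.644 -0.317  0.138]
scraper [ 0.437 -0.368  0.064]
w12 rib [-0.04316186 -0.02817433]
stapler [0.485 0.371 0.05 ]
bottle [ 0.644 -0.317  0.138]
scraper [ 0.436 -0.368  0.064]
scene0 rib [-0.14324554 -0.12851245]
stapler [0.499 0.37  0.05 ]
bottle [ 0.664 -0.319  0.139]
scraper [ 0.444 -0.371  0.064]
s12 rib [-0.04334352 -0.02873022]
stapler [0.499 0.37  0.05 ]
bottle [ 0.663 -0.319  0.139]
scraper [ 0.444 -0.371  0.064]
```

View pics/c12.png

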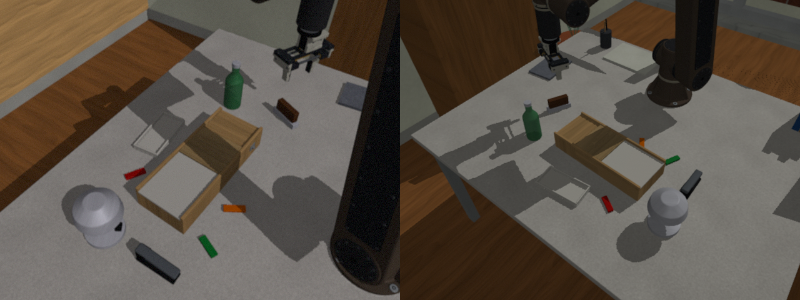

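The cover is shut, the scraper stands in its old place, the deck is empty, and the stapler and bottle readings match the start. Handing in.

```bash
timeout 60 python3 -c "
from h import *
print(arm.job_done())"
```

```text
the job is handed in; nothing more can be done
None
```

The job is done and handed in at about 22 s of robot time. I gripped the scraper and wiped all three chips off the deck into the compartment in one stroke. With the scraper still in the gripper, I pushed the cover's rib to its hard stop. I then set the scraper back where it had stood.

**Last checks:**
- **Deck and chips:** the deck was empty in both camera views. Before the cover was closed, the highest chip point in the compartment was at about z = 26 mm. I did not count the chips separately inside the compartment.
- **Cover:** the push force rose to about 14 N with no further motion. The rib's depth reading was about box y = -36 mm against the nominal -38 mm for fully shut, a difference within the camera and box-position error.
- **Scraper:** it stands within about 1 mm of its starting place.
- **Stapler, bottle, lamp, tray:** the stapler and bottle readings are unchanged to about 1 mm. I checked the lamp and tray only by eye, and they looked undisturbed.

No check failed. The highest wrist force I read was about 14 N.

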